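# Pin the bronze plate's spindle with a linch pin

### The job

Lock the bronze plate on its deburring fixture: push the loose linch pin, ring folded back, from the robot's side through the square cross hole of the spindle until its head is fully home against the spindle, then flip its sprung ring over the spindle top so that it snaps down around the spindle and over the pin end. How high the spindle stands is not known exactly, so feel for it; push gently (a sprung catch in the hole resists at first, and nothing may be rammed), leave the pin upright and let go, and leave everything else where it is.

Things in the scene. Friction and masses are not known exactly. Their poses are not given: they have to be found in the camera images.
- linchpin: Loose steel linch pin, about 145 g, standing on its head's flat foot. Origin: foot centre, under the grip; +x along the shaft to the tip, z up. Head: block x -26 to 12, 16 wide, 28 high; grip its flat sides between x -13 and 12. Square shaft 10 x 10, axis at z 14, from x 12 to the tip at x 48, last 6 mm tapered to 6.6. A wire ring, hinged at x -20, z 14, is folded back over -x.
- pin_shoulder (a point): Point on the pin where the shaft leaves the head, on the shaft axis (x 12, z 14 mm in the pin's frame).
- ring (a joint): Angle of the ring on the pin's head. 0: folded back, rising 20 degrees (as it starts); it grows as the ring swings up and forward over the head; 2.8: closed, level along the shaft. Over-centre spring: it drives the ring back to 0 below 1.4 and on to 2.8 above 1.4; 1 to 3 N at the far bar moves it.
- ring_bar (a point): Middle of the ring's far bar (28 mm straight, wire 5 mm thick, parallel to the pin's y), 75 mm from the ring's hinge; the ring is 55 wide. Folded back it is at x -91, z 39 mm in the pin's frame; closed at x 55, z 14, just beyond the tip.
- fixture: Fixed fixture: base 170 x 170 x 15, on it the bronze plate (210 diameter, top at z 45), a 54 mm steel washer (top at z 53) and a spindle on the axis. Origin: centre of the base's underside; z up, +x the way the pin must go (away from the robot). The spindle ends in an upright block 26 thick (x -13 to 13), 28 wide, 40 high, with a square hole 12 x 12 along x, centred, 20 mm below its flat top.
- plate_top (a point): Centre of the plate's top (fixture x 0, y 0, z 45). The spindle rises here; it is set at an unmeasured height: hole centre from fixture z 80 to 116, block top 100 to 136; pressed down it yields 1 mm per 10 N. A sprung ball stands 2.5 mm into the hole's roof at x 0: about 10 N of push passes it, then it holds the pin. Over 50 N on spindle or plate, by pin or gripper, is ramming.
- stub_pin: Bystander, to be left alone. Plain steel pin without a ring (block head 30 x 16 x 28, short round stub): not for this job. Origin under its head.
- flat_file: Bystander, to be left alone. Small file with a wooden grip, 160 long, lying along its x. Origin near its middle, on the bench.
- scraper: Bystander, to be left alone. Small file with a black grip, 160 long, lying along its x. Origin near its middle, on the bench.
- bushing: Bystander, to be left alone. Bronze bushing, 48 outer diameter, 22 high. Origin centre of underside.
- steel_block: Bystander, to be left alone. Steel block 50 x 40 x 30. Origin centre of underside.
Mind the look-alikes: they are no part of the job. What is shaped like the linchpin but turquoise or yellow is not meant.

How it is judged:
By the outcome, as a careful person would: the job done as asked, in the order asked, and still so for the second after the job is handed in, with the robot touching nothing.
It also fails if it takes over 72 s, if anything falls off the work surface, if the arm or the gripper's body presses on something with over 40 N, if the wrist force passes 120 N, or if a joint passes its speed limit or range.

### The arm

A 7-joint arm with a two-finger parallel gripper is mounted at the origin on the work surface. World frame = base frame: x ahead of the robot, y to its left, z up, the work surface at z = 0. Lengths are in m, angles in degrees, forces in N, time in s.
With the tool pointing down it reaches from about 0.4 to 0.85 m from the base axis. Payload 10.4 kg.
Tool frame: the origin (TCP) lies where the fingers leave the gripper's body, on its centre line; the fingertips stand 70 mm ahead of it and the grasp point (between the pads) lies 51 mm ahead of it (arm.grip_point_offset is the z of the grasp point in the tool frame, in m); z points along the fingers, y is the direction in which the jaws open and shut (so a half turn about z gives the same grasp; the last joint's range is limited). The gripper opens to 87 mm and grips with 3 to 60 N. Pads are 19 mm wide; open, the fingers measure 117 mm over their backs; the gripper's body (75 mm by 190 mm) begins 51 mm behind the grasp point.
Start: joints at [63.392, 19.034, -3.707, 83.658, 1.238, 77.344, -5.071], TCP at [0.267, -0.565, 0.292] pointing down, gripper open.
Joint ranges: [-148.97, 148.97], [-28.65, 121.19], [-84.17, 76.75], [9.2, 138.47], [-72.65, 252.65], [3.7, 117.97], [-149.18, 149.18]. Speed limits (degrees/s): [127.2, 127.2, 159.86, 159.86, 180, 180, 180].

### API

Orientations are given as a 3x3 rotation matrix whose columns are the frame's x, y, z axes.
In Python, from bench import arm, snapshot gives the robot as it stands.
- The arm moves only by the shell command python3 -m handwheel 'ROWS'. ROWS is JSON, a list of rows, each a list of 7 numbers: the shift along the tool's x, y, z in m, then the turn, a rotation vector about the tool's x, y, z in degrees, then the opening in per cent of the stroke, from 0 (shut) to 100 (fully open). A call has 1 to 20 rows; each row shifts and turns the commanded pose from where the row before left it, along the tool's axes as they then stand; what a row does not reach is not made up. A row lasts 1/10 s, in which the tool goes at most 50 mm and 8.59 degrees, less where a joint would pass 70% of its speed; a pose out of reach is approached as far as the arm can. A call with a gripper value outside its range is refused whole. The fingers move at their own pace and stop on an object; the grip force is fixed at half the most. Time passes only in rows, so rows that do not move let the fingers close. It gives the time, the measured TCP pose, the force and the opening at its end, in the units of the state.
- arm.observe(): the state, without advancing time (a new reading comes with each control period).
- snapshot(name): name is "scene" or "top"; returns a dict with "frame" (420x560x3 uint8, red, green, blue), "K" (3x3 intrinsics, pixels), "D" ([k1, k2, p1, p2, k3] as OpenCV has them; the pictures are not rectified), "rvec" (rotation vector, rad) and "tvec" (3), from world to camera coordinates, as OpenCV has them. Camera axes: x right, y down, z forward; pixel columns grow to the right and rows downward; lengths in m; the calibration is good to about 2 mm. A picture is of the moment at which its call begins. There is no depth.
- arm.close_job(): hands the job in, once; it reports no verdict.
The state is a dict: "time": time; "q": joint angles; "dq": joint speeds; "tau": joint torques, N m; "eef_pos": TCP position; "eef_rot": TCP orientation; "force": force on the tool from outside, world axes, zero at the start; "torque": the same for the moment, N m; "grip_width": finger opening in m.
Only numpy, scipy, OpenCV 4.12 (cv2) and the standard library are available. Lean on these libraries where they do the work, as an engineer would, in place of code of your own. Each camera call takes 0.05 s, during which the arm holds its last target. There are 200 camera calls.

## Working session

There is one attempt and no reset: what is moved stays moved. The work goes in short steps, Python scripts to look and compute and a shell command to move; the robot and the scene stay as the last step left them, time stands still between calls to the robot, and variables do not carry over. Pictures are saved under pics/ and viewed, about 8 in all and at most 12, crops included, and the job is handed in when it is done.

```bash
mkdir -p pics; cat > h.py <<'E'
import numpy as np, cv2
from bench import arm, snapshot
def snap(n,f=None):
    s=snapshot(n); s['K']=np.array(s['K'],float); s['D']=np.array(s['D'],float)
    s['R']=cv2.Rodrigues(np.array(s['rvec'],float))[0]; s['t']=np.array(s['tvec'],float).ravel()
    if f: cv2.imwrite(f,cv2.cvtColor(s['frame'],cv2.COLOR_RGB2BGR))
    return s
def ray(s,uv):
    n=cv2.undistortPoints(np.array([[uv]],float),s['K'],s['D']).ravel()
    return -s['R'].T@s['t'], s['R'].T@np.array([n[0],n[1],1])
def at_z(s,uv,z):
    c,d=ray(s,uv); return c+d*(z-c[2])/d[2]
def proj(s,P):
    return cv2.projectPoints(np.array(P,float).reshape(-1,3),np.array(s['rvec'],float),np.array(s['tvec'],float),s['K'],s['D'])[0].reshape(-1,2)
def tri(s1,u1,s2,u2):
    A=[];b=[]
    for s,u in((s1,u1),(s2,u2)):
        c,d=ray(s,u); d/=np.linalg.norm(d); M=np.eye(3)-np.outer(d,d); A.append(M); b.append(M@c)
    A=np.vstack(A);b=np.hstack(b); x=np.linalg.lstsq(A,b,rcond=None)[0]
    return x, np.linalg.norm(A@x-b)
def crop(s,f,x0,y0,w,h,k):
    c=s['frame'][y0:y0+h,x0:x0+w]; cv2.imwrite(f,cv2.cvtColor(cv2.resize(c,None,fx=k,fy=k,interpolation=cv2.INTER_CUBIC),cv2.COLOR_RGB2BGR))
E
python3 - <<'E'
from h import *
import pickle
a=snap('scene'); b=snap('top'); pickle.dump((a,b),open('s0.pkl','wb'))
im=np.vstack([a['frame'],b['frame']])
cv2.imwrite('pics/a.png',cv2.cvtColor(a['frame'],cv2.COLOR_RGB2BGR));cv2.imwrite('pics/b.png',cv2.cvtColor(b['frame'],cv2.COLOR_RGB2BGR))
for s in(a,b): print(-s['R'].T@s['t'], s['R'][2], s['K'][0,0])
o=arm.observe(); print(o['eef_pos'],np.round(o['eef_rot'],3),o['force'],o['grip_width'],arm.grip_point_offset)
E
```

```text
[ 0.87401484 -0.70504449  1.0715564 ] [-0.28724543  0.45126007 -0.84489905] 454.7507673960859
[ 0.44674896 -0.17850871  1.47340081] [ 7.41734674e-02 -5.05887778e-05 -9.97245353e-01] 436.03703627323193
[ 0.26713862 -0.56475051  0.29153958] [[ 0.904  0.428 -0.001]
 [ 0.428 -0.904  0.001]
 [-0.    -0.001 -1.   ]] [ 0.08561307 -0.21329255 -0.13794226] 0.0866796016103554 0.051
```

View pics/a.png

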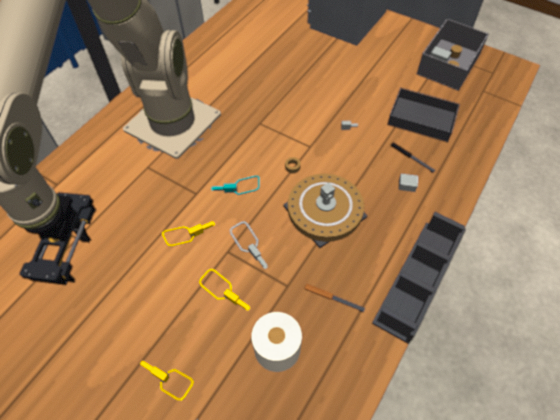

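View pics/b.png

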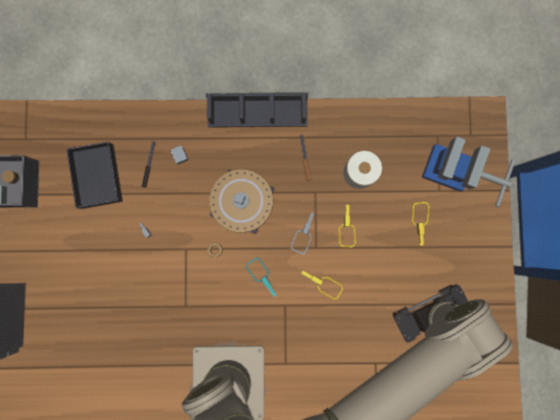

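The scene view shows the grey ring pin at (248,243) and in the top view at (304,233). The look-alikes in the scene view are turquoise at (237,187), yellow at (190,233), (225,290) and (168,378), and the ringless stub pin at (349,125). Only the grey one is steel with a ring, so it fits. The fixture is at (326,203) in scene and (241,200) in top. I'll confirm with enlarged crops.

```bash
python3 - <<'E'
from h import *
import pickle
a,b=pickle.load(open('s0.pkl','rb'))
def c(s,x,y,w,h,k):
    return cv2.resize(s['frame'][y:y+h,x:x+w],None,fx=k,fy=k,interpolation=cv2.INTER_CUBIC)
L=np.vstack([c(a,222,212,56,60,7)[:, :392],c(a,281,165,91,42,392/91)[:180]]) if 0 else None
im1=np.hstack([c(a,222,212,56,60,7),c(b,284,205,40,60,7)])   # 392+280
cv2.imwrite('pics/c.png',cv2.cvtColor(im1,cv2.COLOR_RGB2BGR))
im2=np.hstack([c(a,280,168,92,80,4.3),c(b,205,165,72,80,4.3)])
print(im2.shape)
cv2.imwrite('pics/d.png',cv2.cvtColor(im2,cv2.COLOR_RGB2BGR))
E
```

```text
(344, 706, 3)
```

View pics/c.png

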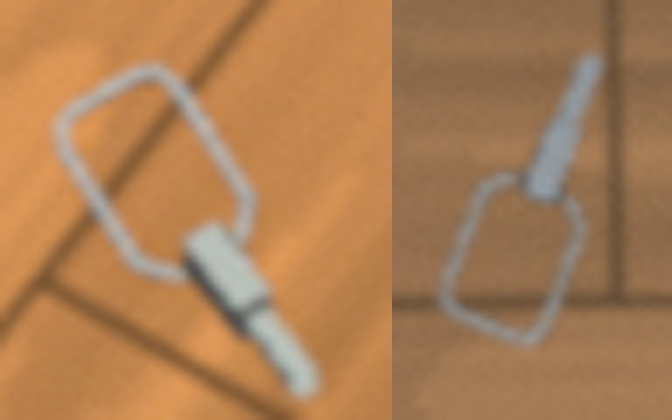

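View pics/d.png

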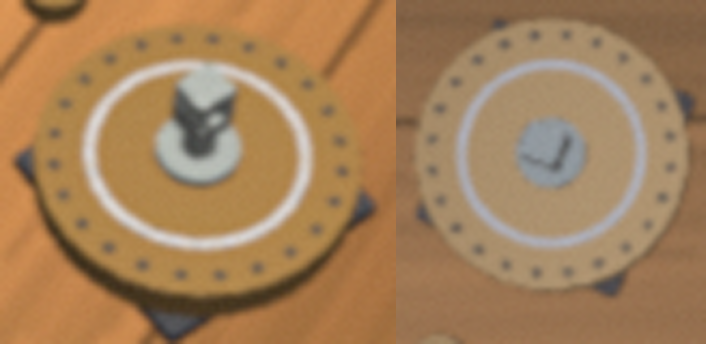

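The linchpin is confirmed as steel grey with its ring folded back. In the scene crop its tip is at (306,388), the head's back at (201,231) and the ring bar at (105,90). The spindle block's top corners are at (175,92), (205,68), (237,83) and (207,112) in its scene crop.

```bash
python3 - <<'E'
from h import *
import pickle
from scipy.optimize import least_squares
a,b=pickle.load(open('s0.pkl','rb'))
def px(x0,y0,k,u,v): return np.array([x0+(u+.5)/k-.5,y0+(v+.5)/k-.5])
A=lambda u,v:px(222,212,7,u,v); B=lambda u,v:px(284,205,7,u-392,v)
C=lambda u,v:px(280,168,4.3,u,v); D=lambda u,v:px(205,165,4.3,u-396,v)
obs=[(a,A(201,231),(-26,0,28)),(a,A(254,300),(12,0,28)),(a,A(306,388),(48,0,15)),(a,A(105,90),(-91,0,39)),
(b,B(595,58),(48,0,15)),(b,B(545,197),(-26,0,26)),(b,B(488,322),(-91,0,39)),(b,B(561,128),(12,0,28))]
def T(p,P): 
    c,s=np.cos(p[2]),np.sin(p[2]); return np.array([p[0]+c*P[0]-s*P[1],p[1]+s*P[0]+c*P[1],P[2]+(p[3] if len(p)>3 else 0)])
f=lambda p:np.hstack([proj(s,T(p,np.array(P)/1000))[0]-u for s,u,P in obs])
x0=at_z(b,B(561,160),.02); x1=at_z(b,B(595,58),.02)
r=least_squares(f,[x0[0],x0[1],np.arctan2(*(x1-x0)[[1,0]])])
print('pin',r.x[:2],np.degrees(r.x[2]),'\n',np.round(r.fun.reshape(-1,2),2).tolist())
# fixture
print('ctr top',at_z(b,D(552.5,154),.045),'scene',at_z(a,C(198,153),.045))
cor=[at_z(b,D(*q),.015) for q in((685,95),(610,292),(418,215),(497,22))]+[at_z(a,C(*q),.015) for q in((15,160),(172,338),(375,210))]
print(np.round(cor,3).tolist(), 'mean',np.mean(cor[:4],0))
m=at_z(b,D(552.5,154),.045)
for q in cor: print(round(np.linalg.norm((q-m)[:2]),4), (np.degrees(np.arctan2(*(q-m)[[1,0]]))-45)%90)
for h in(.1,.11,.12,.13,.136):
    P=[at_z(a,C(*q),h) for q in((175,92),(205,68),(237,83),(207,112))]
    print(h,np.mean(P,0)[:2],[round(np.linalg.norm(P[i]-P[i-1]),4) for i in range(4)],[round(float(np.degrees(np.arctan2(*(P[i]-P[i-1])[[1,0]]))%90),1) for i in range(4)])
E
```

```text
pin [ 0.50750313 -0.26595783] -23.164430979388985 
 [[-0.36, -0.67], [-0.06, -0.05], [0.37, -0.15], [0.03, 0.06], [0.29, -0.37], [-0.81, 0.07], [-0.03, 0.44], [1.3, -0.66]]
ctr top [ 0.59131398 -0.04678608  0.045     ] scene [ 0.5938935  -0.04771186  0.045     ]
[[0.64, -0.148, 0.015], [0.486, -0.088, 0.015], [0.548, 0.061, 0.015], [0.699, -0.001, 0.015], [0.487, -0.097, 0.015], [0.64, -0.158, 0.015], [0.704, -0.007, 0.015]] mean [ 0.59310564 -0.04407528  0.015     ]
0.1121 70.66442325686582
0.1131 66.64495656579015
0.1161 67.16572625187334
0.117 68.19928218007908
0.1157 70.51331608150932
0.1214 68.5497328013444
0.1197 64.4007642035593
0.1 [ 0.58962041 -0.03829676] [np.float64(0.0242), np.float64(0.0268), np.float64(0.0224), np.float64(0.0295)] [83.3, 75.5, 0.9, 80.2]
0.11 [ 0.59254761 -0.04515943] [np.float64(0.024), np.float64(0.0265), np.float64(0.0222), np.float64(0.0292)] [83.3, 75.5, 0.9, 80.2]
0.12 [ 0.59547482 -0.05202211] [np.float64(0.0237), np.float64(0.0262), np.float64(0.0219), np.float64(0.0289)] [83.3, 75.5, 0.9, 80.2]
0.13 [ 0.59840202 -0.05888479] [np.float64(0.0235), np.float64(0.0259), np.float64(0.0217), np.float64(0.0286)] [83.3, 75.5, 0.9, 80.2]
0.136 [ 0.60015834 -0.06300239] [np.float64(0.0233), np.float64(0.0258), np.float64(0.0216), np.float64(0.0284)] [83.3, 75.5, 0.9, 80.2]
```

```bash
cat >> h.py <<'E'
def to(x,y,z,yaw):
    """shift in present tool axes (mm) and turn about tool z (deg) to reach TCP x,y,z (m) and tool-x yaw (deg), tool down"""
    o=arm.observe(); R=np.array(o['eef_rot']); p=np.array(o['eef_pos'])
    c,s=np.cos(np.radians(yaw)),np.sin(np.radians(yaw)); G=np.array([[c,s,0],[s,-c,0],[0,0,-1.]])
    d=R.T@(np.array([x,y,z])-p); w=np.degrees(cv2.Rodrigues(R.T@G)[0].ravel())
    print('t',o['time'],'pos',np.round(p,4),'yaw',round(float(np.degrees(np.arctan2(R[1,0],R[0,0]))),2),'F',np.round(o['force'],2),'w',round(o['grip_width']*1000,1))
    print('shift mm',np.round(d*1000,1),'turn',np.round(w,2),'q7',round(o['q'][6],1))
E
python3 -m handwheel '[[0.0257,-0.0165,0,0,0,0,0],[0.0257,-0.0165,0,0,0,0,0],[0.0257,-0.0165,0,0,0,0,0],[0.0257,-0.0165,0,0,0,0,0],[0.0257,-0.0165,0,0,0,0,0],[0.0257,-0.0165,0,0,0,0,0],[0.0257,-0.0165,0,0,0,0,0],[0.0257,-0.0165,0,0,0,0,0],[0.0257,-0.0165,0,0,0,0,0],[0.0257,-0.0165,0,0,0,0,0],[0.0257,-0.0165,0,0,0,0,0],[0.0257,-0.0165,0,0,0,0,0],[0.0257,-0.0165,0,0,0,0,0],[0.0257,-0.0165,0,0,0,0,0],[0.0257,-0.0165,0,0,0,0,0],[0.0257,-0.0165,0,0,0,0,0],[0.0257,-0.0165,0,0,0,0,0],[0.0257,-0.0165,0,0,0,0,0],[0.0257,-0.0165,0,0,0,0,0],[0.0257,-0.0165,0,0,0,0,0]]'
python3 -c "from h import *; to(.592,-.0465,.215,-22)"
```

```text
time: 2.1
eef_pos: [0.5912, -0.0459, 0.2919]
eef_rot: [[0.904, 0.427, -0.001], [0.427, -0.904, -0.0], [-0.001, -0.0, -1.0]]
force: [0.1, -0.8, -0.4]
grip_width: 0.0001
t 2.1 pos [ 0.5912 -0.0459  0.2919] yaw 25.3 F [ 0.09 -0.83 -0.39] w 0.1
shift mm [ 0.5  0.9 76.9] turn [0.00e+00 3.00e-02 4.73e+01] q7 -70.5
```

```bash
cat > chk.py <<'E'
import sys,numpy as np
from bench import arm
o=arm.observe(); f=np.array(o['force']); print(round(o['time'],2),np.round(np.array(o['eef_pos'])*1000,2),'F',np.round(f,2),'w',round(o['grip_width']*1000,1))
ax=sys.argv[1] if len(sys.argv)>1 else 'n'; lim=float(sys.argv[2]) if len(sys.argv)>2 else 99
v=abs(f[2]) if ax=='z' else np.hypot(f[0],f[1]) if ax=='xy' else 0
sys.exit(1 if v>lim else 0)
E
D='python3 -m handwheel [[0,0,0.001,0,0,0,0],[0,0,0.001,0,0,0,0],[0,0,0.001,0,0,0,0],[0,0,0,0,0,0,0]]'
python3 -m handwheel '[[0,0,0.01,0,0,5.91,0],[0,0,0.01,0,0,5.91,0],[0,0,0.01,0,0,5.91,0],[0,0,0.01,0,0,5.91,0],[0,0,0.01,0,0,5.91,0],[0,0,0.01,0,0,5.91,0],[0,0,0.01,0,0,5.91,0],[0,0,0.01,0,0,5.91,0],[0.0005,0.0005,0,0,0,0,0],[0,0,0,0,0,0,0]]'
python3 chk.py z 3; python3 -c "from h import *; to(.592,-.0465,.19,-22)"
```

```text
time: 3.1
eef_pos: [0.591, -0.0476, 0.2122]
eef_rot: [[0.929, -0.371, -0.0], [-0.371, -0.929, -0.0], [-0.0, 0.0, -1.0]]
force: [0.4, -0.1, -0.5]
grip_width: 0.0003
3.1 [591.02 -47.63 212.21] F [ 0.35 -0.12 -0.51] w 0.3
t 3.1 pos [ 0.591  -0.0476  0.2122] yaw -21.79 F [ 0.35 -0.12 -0.51] w 0.3
shift mm [ 0.5 -1.4 22.2] turn [0.01 0.02 0.21] q7 -117.0
```

```bash

python3 -m handwheel '[[0,0,0.002,0,0,0,0],[0,0,0.002,0,0,0,0],[0,0,0,0,0,0,0]]' >/dev/null; python3 chk.py z 3 &&
python3 -m handwheel '[[0,0,0.002,0,0,0,0],[0,0,0.002,0,0,0,0],[0,0,0,0,0,0,0]]' >/dev/null; python3 chk.py z 3 &&
python3 -m handwheel '[[0,0,0.002,0,0,0,0],[0,0,0.002,0,0,0,0],[0,0,0,0,0,0,0]]' >/dev/null; python3 chk.py z 3 &&
python3 -m handwheel '[[0,0,0.002,0,0,0,0],[0,0,0.002,0,0,0,0],[0,0,0,0,0,0,0]]' >/dev/null; python3 chk.py z 3 &&
python3 -m handwheel '[[0,0,0.002,0,0,0,0],[0,0,0.002,0,0,0,0],[0,0,0,0,0,0,0]]' >/dev/null; python3 chk.py z 3 &&
python3 -m handwheel '[[0,0,0.002,0,0,0,0],[0,0,0.002,0,0,0,0],[0,0,0,0,0,0,0]]' >/dev/null; python3 chk.py z 3
```

```text
3.4 [591.04 -47.62 208.21] F [0.   0.1  0.78] w 0.5
3.7 [590.93 -47.56 203.9 ] F [ 0.34 -0.48  0.39] w 0.6
4.0 [590.94 -47.55 199.87] F [0.36 0.23 0.1 ] w 0.7
4.3 [590.92 -47.55 195.89] F [-0.38 -0.34  0.05] w 0.6
4.6 [590.93 -47.63 191.9 ] F [ 0.45 -0.2  -0.47] w 0.5
4.9 [590.92 -47.56 187.88] F [-0.31  0.23 -0.04] w 0.6
```

```bash
python3 chk.py z 3 &&
python3 -m handwheel '[[0,0,0.0015,0,0,0,0],[0,0,0.0015,0,0,0,0],[0,0,0,0,0,0,0]]' >/dev/null; python3 chk.py z 3 &&
python3 -m handwheel '[[0,0,0.0015,0,0,0,0],[0,0,0.0015,0,0,0,0],[0,0,0,0,0,0,0]]' >/dev/null; python3 chk.py z 3 &&
python3 -m handwheel '[[0,0,0.0015,0,0,0,0],[0,0,0.0015,0,0,0,0],[0,0,0,0,0,0,0]]' >/dev/null; python3 chk.py z 3 &&
python3 -m handwheel '[[0,0,0.0015,0,0,0,0],[0,0,0.0015,0,0,0,0],[0,0,0,0,0,0,0]]' >/dev/null; python3 chk.py z 3 &&
python3 -m handwheel '[[0,0,0.0015,0,0,0,0],[0,0,0.0015,0,0,0,0],[0,0,0,0,0,0,0]]' >/dev/null; python3 chk.py z 3 &&
python3 -m handwheel '[[0,0,0.0015,0,0,0,0],[0,0,0.0015,0,0,0,0],[0,0,0,0,0,0,0]]' >/dev/null; python3 chk.py z 3
```

```text
4.9 [590.92 -47.56 187.88] F [-0.31  0.23 -0.04] w 0.6
5.2 [591.18 -47.57 186.27] F [-4.89  0.17 10.49] w 0.6
5.2 [591.18 -47.57 186.27] F [-4.89  0.17 10.49] w 0.6
5.2 [591.18 -47.57 186.27] F [-4.89  0.17 10.49] w 0.6
5.2 [591.18 -47.57 186.27] F [-4.89  0.17 10.49] w 0.6
5.2 [591.18 -47.57 186.27] F [-4.89  0.17 10.49] w 0.6
5.2 [591.18 -47.57 186.27] F [-4.89  0.17 10.49] w 0.6
```

Contact came at TCP z 186.3 mm with 10.5 N, which puts the unloaded block top near 117.3 mm and the hole near 97.3 mm. Vision gave about 112 mm, which agrees roughly. Next I'll fetch the pin.

```bash

python3 -m handwheel '[[0,0,-0.005,0,0,0,0],[0,0,-0.02,0,0,0,50],[0,0,-0.025,0,0,0,100],[0,0,-0.02,0,0,0,100]]'
python3 -c "from h import *; to(.507,-.2655,.16,-23.2)"
```

```text
time: 5.6
eef_pos: [0.5912, -0.0475, 0.2565]
eef_rot: [[0.927, -0.374, 0.001], [-0.374, -0.927, -0.0], [0.001, -0.0, -1.0]]
force: [-0.5, -0.1, 1.1]
grip_width: 0.017
t 5.6 pos [ 0.5912 -0.0475  0.2565] yaw -21.96 F [-0.55 -0.12  1.08] w 17.0
shift mm [  3.4 233.6  96.5] turn [-0.01 -0.03  1.24] q7 -116.5
```

```bash

python3 -m handwheel '[[0.0003,0.0234,0,0,0,0.12,100],[0.0003,0.0234,0,0,0,0.12,100],[0.0003,0.0234,0,0,0,0.12,100],[0.0003,0.0234,0,0,0,0.12,100],[0.0003,0.0234,0,0,0,0.12,100],[0.0003,0.0234,0,0,0,0.12,100],[0.0003,0.0234,0,0,0,0.12,100],[0.0003,0.0234,0,0,0,0.12,100],[0.0003,0.0234,0,0,0,0.12,100],[0.0003,0.0234,0,0,0,0.12,100],[0,0,0.03,0,0,0,100],[0,0,0.03,0,0,0,100],[0,0,0.03,0,0,0,100],[0,0,0,0,0,0,100]]'
python3 - <<'E'
from h import *
to(.507,-.2655,.073,-23.2)
a=snap('scene'); b=snap('top')
c=lambda s,x,y,w,h,k: cv2.resize(s['frame'][y:y+h,x:x+w],None,fx=k,fy=k,interpolation=cv2.INTER_CUBIC)
cv2.imwrite('pics/e.png',cv2.cvtColor(np.hstack([c(a,200,190,90,100,4.5),c(b,270,180,75,100,4.5)]),cv2.COLOR_RGB2BGR))
E
```

```text
time: 7.0
eef_pos: [0.5022, -0.264, 0.1615]
eef_rot: [[0.919, -0.393, -0.006], [-0.393, -0.919, 0.003], [-0.007, -0.0, -1.0]]
force: [0.1, 0.4, -0.3]
grip_width: 0.0871
t 7.0 pos [ 0.5022 -0.264   0.1615] yaw -23.17 F [ 0.05  0.44 -0.26] w 87.1
shift mm [ 5.6 -0.5 88.4] turn [-0.02  0.39  0.03] q7 -93.6
```

View pics/e.png

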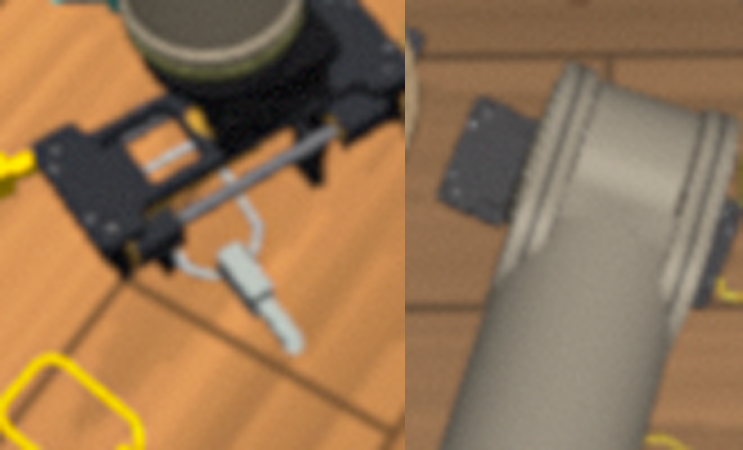

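The picture shows the two fingers straddling the head of the pin, with the tip at about (293,345) in the left crop. It's clear to go down.

```bash

python3 -m handwheel '[[0.001,0,0.012,0,0,0,100],[0.001,0,0.012,0,0,0,100],[0.001,0,0.012,0,0,0,100],[0.001,0,0.012,0,0,0,100],[0.001,0,0.012,0,0,0,100],[0,0,0.012,0,0,0,100],[0,0,0.008,0,0,0,100],[0,0,0.004,0,0,0,100],[0,0,0,0,0,0,100],[0,0,0,0,0,0,100]]'
python3 -c "from h import *; to(.507,-.2655,.073,-23.2)"
```

```text
time: 8.1
eef_pos: [0.5091, -0.267, 0.0816]
eef_rot: [[0.919, -0.393, 0.001], [-0.393, -0.919, -0.0], [0.001, 0.0, -1.0]]
force: [-0.1, 0.4, -0.7]
grip_width: 0.0872
t 8.1 pos [ 0.5091 -0.267   0.0816] yaw -23.17 F [-0.09  0.36 -0.67] w 87.2
shift mm [-2.5 -0.5  8.6] turn [ 0.   -0.04  0.03] q7 -95.0
```

```bash

python3 -m handwheel '[[-0.0012,0,0.003,0,0,0,100],[-0.0013,0,0.003,0,0,0,100],[0,0,0.0025,0,0,0,100],[0,0,0,0,0,0,100],[0,0,0,0,0,0,60],[0,0,0,0,0,0,30],[0,0,0,0,0,0,10],[0,0,0,0,0,0,10],[0,0,0,0,0,0,10],[0,0,0,0,0,0,10],[0,0,0,0,0,0,10],[0,0,0,0,0,0,10]]'
python3 -c "from h import *; to(.507,-.2655,.073,-23.2)"
```

```text
time: 9.3
eef_pos: [0.5066, -0.2659, 0.0728]
eef_rot: [[0.919, -0.393, 0.0], [-0.393, -0.919, -0.0], [0.0, 0.0, -1.0]]
force: [-0.2, 0.8, -0.5]
grip_width: 0.0309
t 9.3 pos [ 0.5066 -0.2659  0.0728] yaw -23.17 F [-0.25  0.75 -0.46] w 30.9
shift mm [ 0.2 -0.5 -0.2] turn [ 0.   -0.01  0.03] q7 -95.1
```

```bash

python3 -m handwheel '[[0,0,0,0,0,0,0],[0,0,0,0,0,0,0],[0,0,0,0,0,0,0],[0,0,0,0,0,0,0],[0,0,0,0,0,0,0]]'
python3 chk.py
python3 -m handwheel '[[0,0,-0.002,0,0,0,0],[0,0,-0.02,0,0,0,0],[0,0,-0.03,0,0,0,0],[0,0,-0.03,0,0,0,0],[0,0,-0.03,0,0,0,0],[0,0,0,0,0,0,0],[0,0,0,0,0,0,0]]'
python3 chk.py
```

```text
time: 9.8
eef_pos: [0.5066, -0.2658, 0.0728]
eef_rot: [[0.919, -0.393, 0.0], [-0.393, -0.919, 0.0], [0.0, -0.0, -1.0]]
force: [0.2, 0.4, -0.4]
grip_width: 0.016
9.8 [ 506.62 -265.8    72.75] F [ 0.24  0.35 -0.4 ] w 16.0
time: 10.5
eef_pos: [0.5065, -0.266, 0.185]
eef_rot: [[0.919, -0.394, 0.001], [-0.394, -0.919, -0.001], [0.001, 0.0, -1.0]]
force: [-0.1, 0.2, -1.8]
grip_width: 0.0154
10.5 [ 506.54 -266.    184.97] F [-0.13  0.16 -1.78] w 15.4
```

```bash
python3 -c "from h import *; to(.5118,-.0139,.156,-22)"
```

```text
t 10.5 pos [ 0.5065 -0.266   0.185 ] yaw -23.17 F [-0.13  0.16 -1.78] w 15.4
shift mm [ -94.4 -233.8   28.8] turn [ 0.02 -0.04 -1.17] q7 -93.4
```

```bash

python3 -m handwheel '[[-0.0079,-0.0195,0,0,0,-0.1,0],[-0.0079,-0.0195,0,0,0,-0.1,0],[-0.0079,-0.0195,0,0,0,-0.1,0],[-0.0079,-0.0195,0,0,0,-0.1,0],[-0.0079,-0.0195,0,0,0,-0.1,0],[-0.0079,-0.0195,0,0,0,-0.1,0],[-0.0079,-0.0195,0,0,0,-0.1,0],[-0.0079,-0.0195,0,0,0,-0.1,0],[-0.0079,-0.0195,0,0,0,-0.1,0],[-0.0079,-0.0195,0,0,0,-0.1,0],[-0.0079,-0.0195,0,0,0,-0.1,0],[-0.0079,-0.0195,0,0,0,-0.1,0],[0,0,0.01,0,0,0,0],[0,0,0.01,0,0,0,0],[0,0,0.0085,0,0,0,0],[0,0,0,0,0,0,0],[0,0,0,0,0,0,0]]'
python3 - <<'E'
from h import *
import pickle
to(.5118,-.0139,.156,-22)
a=snap('scene'); b=snap('top'); o=arm.observe(); pickle.dump((a,b,o['eef_pos'],o['eef_rot']),open('s1.pkl','wb'))
c=lambda s,x,y,w,h,k: cv2.resize(s['frame'][y:y+h,x:x+w],None,fx=k,fy=k,interpolation=cv2.INTER_CUBIC)
cv2.imwrite('pics/f.png',cv2.cvtColor(np.hstack([c(a,275,155,60,80,7),c(b,215,170,50,80,7)]),cv2.COLOR_RGB2BGR))
E
```

```text
time: 12.2
eef_pos: [0.5088, -0.0141, 0.1558]
eef_rot: [[0.927, -0.375, -0.001], [-0.375, -0.927, -0.0], [-0.001, 0.0, -1.0]]
force: [-0.1, -0.1, -2.0]
grip_width: 0.0157
t 12.2 pos [ 0.5088 -0.0141  0.1558] yaw -22.02 F [-0.14 -0.14 -2.04] w 15.7
shift mm [ 2.7 -1.3 -0.2] turn [ 0.02  0.05 -0.02] q7 -120.4
```

View pics/f.png

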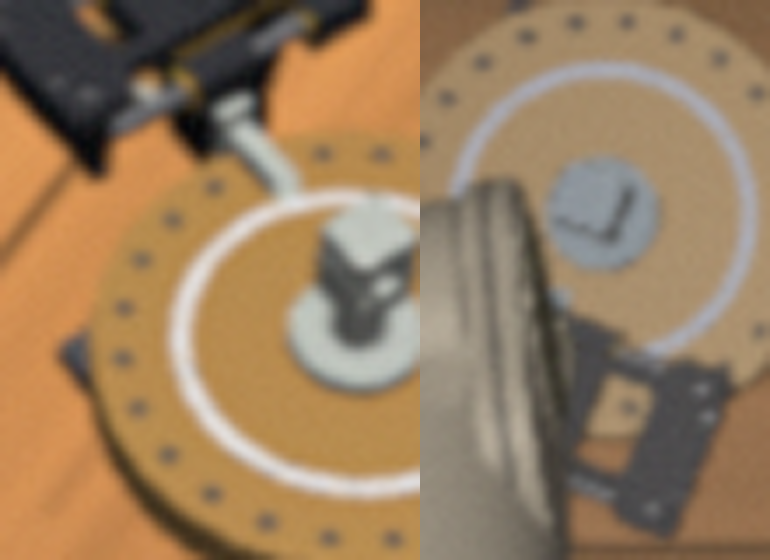

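The picture shows the pin tip at (288,190) in the left crop. It is short of the block, whose top-left corner is at (322,235). The top view shows the tip beside the wrist at (560,295). I'll overlay the predicted wireframes to check the relative alignment.

```bash
python3 - <<'E'
from h import *
import pickle
a,b,p,R=pickle.load(open('s1.pkl','rb')); p=np.array(p);R=np.array(R)
def fx(P,cx=.5925,cy=-.0465,yaw=-22):
    c,s=np.cos(np.radians(yaw)),np.sin(np.radians(yaw)); P=np.array(P,float)
    return np.c_[cx+c*P[:,0]-s*P[:,1],cy+s*P[:,0]+c*P[:,1],P[:,2]]
def pin(P):
    P=np.array(P,float)/1000; P=P-[-.001,0,.07275]
    G=np.c_[R[:,0],-R[:,1],-R[:,2]]; return p+P@G.T
def draw(s,img,x0,y0,k,pts,col,closed=True):
    q=(proj(s,pts)-[x0,y0]+.5)*k-.5
    cv2.polylines(img,[np.round(q*8).astype(np.int32)],closed,col,1,cv2.LINE_AA,3); return q
out=[]
for s,x0,y0,w,h in((a,295,168,50,65),(b,222,180,34,50)):
    k=520/h if s is a else 520/h
    im=cv2.resize(s['frame'][y0:y0+h,x0:x0+w],None,fx=k,fy=k,interpolation=cv2.INTER_CUBIC).copy()
    T=.1173
    draw(s,im,x0,y0,k,fx([(-.013,-.014,T),(.013,-.014,T),(.013,.014,T),(-.013,.014,T)]),(255,0,0))
    draw(s,im,x0,y0,k,fx([(.013,-.006,T-.014),(.013,.006,T-.014),(.013,.006,T-.026),(.013,-.006,T-.026)]),(0,255,0))
    an=np.linspace(0,6.28,60); draw(s,im,x0,y0,k,fx(np.c_[.027*np.cos(an),.027*np.sin(an),an*0+.053]),(0,0,255))
    draw(s,im,x0,y0,k,pin([(12,0,19),(42,0,19),(48,0,17.3),(48,0,10.7)]),(255,0,255),False)
    out.append(im)
im=np.hstack(out); print(im.shape); cv2.imwrite('pics/g.png',cv2.cvtColor(im,cv2.COLOR_RGB2BGR))
E
```

```text
(520, 754, 3)
```

View pics/g.png

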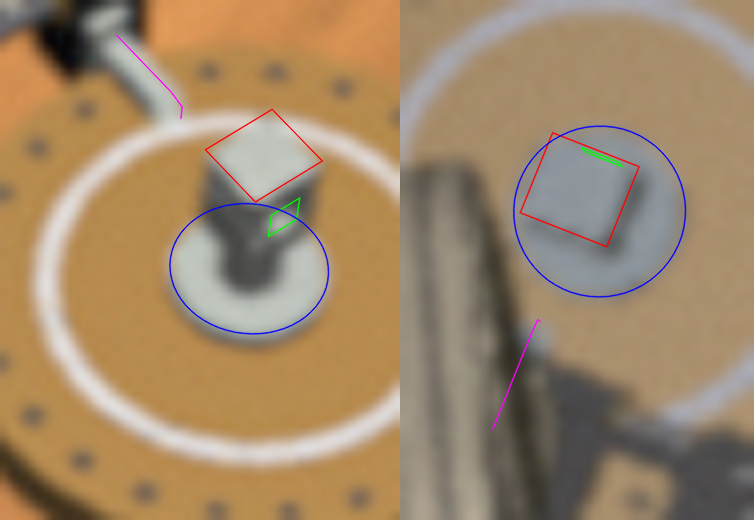

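The fixture overlay fits to about 1 px, and the block yaw of −22° looks right. The pin sits about 4 mm further back in the grip than modelled, and roughly 2 mm to the fixture's −y side including the known pose error. I'll correct y by 2 mm and then approach with force checks.

```bash
cat > chf.py <<'E'
import sys,numpy as np
from bench import arm
o=arm.observe(); a=np.radians(-22); M=np.array([[np.cos(a),np.sin(a),0],[-np.sin(a),np.cos(a),0],[0,0,1]])
f=M@np.array(o['force']); p=M@(np.array(o['eef_pos'])-[.5925,-.0465,0])*1000
print(round(o['time'],2),'fix pos',np.round(p,2),'F',np.round(f,2),'w',round(o['grip_width']*1000,1))
sys.exit(1 if -f[0]>float(sys.argv[1]) else 0)
E
python3 chf.py 99
python3 -m handwheel '[[0.003,-0.001,0,0,0,0,0],[0.005,-0.001,0,0,0,0,0],[0.005,0,0,0,0,0,0],[0.005,0,0,0,0,0,0],[0.004,0,0,0,0,0,0],[0,0,0,0,0,0,0],[0,0,0,0,0,0,0]]' >/dev/null; python3 chf.py 5 &&
python3 -m handwheel '[[0.001,0,0,0,0,0,0],[0.001,0,0,0,0,0,0],[0,0,0,0,0,0,0]]' >/dev/null; python3 chf.py 5 &&
python3 -m handwheel '[[0.001,0,0,0,0,0,0],[0.001,0,0,0,0,0,0],[0,0,0,0,0,0,0]]' >/dev/null; python3 chf.py 5 &&
python3 -m handwheel '[[0.001,0,0,0,0,0,0],[0.001,0,0,0,0,0,0],[0,0,0,0,0,0,0]]' >/dev/null; python3 chf.py 5 &&
python3 -m handwheel '[[0.001,0,0,0,0,0,0],[0.001,0,0,0,0,0,0],[0,0,0,0,0,0,0]]' >/dev/null; python3 chf.py 5 &&
python3 -m handwheel '[[0.001,0,0,0,0,0,0],[0.001,0,0,0,0,0,0],[0,0,0,0,0,0,0]]' >/dev/null; python3 chf.py 5 &&
python3 -m handwheel '[[0.001,0,0,0,0,0,0],[0.001,0,0,0,0,0,0],[0,0,0,0,0,0,0]]' >/dev/null; python3 chf.py 5
```

```text
12.3 fix pos [-89.44  -0.84 156.5 ] F [ 1.03  0.5  -1.47] w 16.0
13.0 fix pos [-67.83   1.43 156.12] F [-0.23  1.58 -1.55] w 15.8
13.3 fix pos [-65.69   1.4  156.27] F [-0.25  0.07 -3.  ] w 15.8
13.6 fix pos [-63.63   1.43 156.27] F [-0.06 -0.29 -1.93] w 15.8
13.9 fix pos [-61.62   1.42 156.26] F [-0.02  0.02 -2.17] w 15.9
14.2 fix pos [-59.61   1.39 156.25] F [ 0.18  0.   -1.38] w 15.6
14.5 fix pos [-57.63   1.4  156.26] F [-0.19  0.44 -2.14] w 15.3
14.8 fix pos [-55.62   1.42 156.26] F [-0.52  0.52 -1.48] w 15.6
```

```bash

python3 -m handwheel '[[0.001,0,0,0,0,0,0],[0.001,0,0,0,0,0,0],[0,0,0,0,0,0,0]]' >/dev/null; python3 chf.py 5 &&
python3 -m handwheel '[[0.001,0,0,0,0,0,0],[0.001,0,0,0,0,0,0],[0,0,0,0,0,0,0]]' >/dev/null; python3 chf.py 5 &&
python3 -m handwheel '[[0.001,0,0,0,0,0,0],[0.001,0,0,0,0,0,0],[0,0,0,0,0,0,0]]' >/dev/null; python3 chf.py 5 &&
python3 -m handwheel '[[0.001,0,0,0,0,0,0],[0.001,0,0,0,0,0,0],[0,0,0,0,0,0,0]]' >/dev/null; python3 chf.py 5 &&
python3 -m handwheel '[[0.001,0,0,0,0,0,0],[0.001,0,0,0,0,0,0],[0,0,0,0,0,0,0]]' >/dev/null; python3 chf.py 5 &&
python3 -m handwheel '[[0.001,0,0,0,0,0,0],[0.001,0,0,0,0,0,0],[0,0,0,0,0,0,0]]' >/dev/null; python3 chf.py 5
```

```text
15.1 fix pos [-53.63   1.4  156.25] F [-0.21 -0.27 -1.46] w 15.6
15.4 fix pos [-51.62   1.43 156.26] F [-0.17 -0.64 -1.67] w 16.1
15.7 fix pos [-49.64   1.42 156.23] F [ 0.49  0.6  -2.43] w 15.9
16.0 fix pos [-47.79   1.4  156.08] F [-0.66 -0.26 -2.54] w 15.8
16.3 fix pos [-45.94   1.39 155.96] F [-2.49  0.1  -4.62] w 15.9
16.6 fix pos [-43.94   1.36 155.89] F [-2.38  0.03 -6.61] w 16.0
```

The pin is entering freely and the ball has started to bear at TCP −46. I'll carry on.

```bash

python3 -m handwheel '[[0.001,0,0,0,0,0,0],[0.001,0,0,0,0,0,0],[0,0,0,0,0,0,0]]' >/dev/null; python3 chf.py 14 &&
python3 -m handwheel '[[0.001,0,0,0,0,0,0],[0.001,0,0,0,0,0,0],[0,0,0,0,0,0,0]]' >/dev/null; python3 chf.py 14 &&
python3 -m handwheel '[[0.001,0,0,0,0,0,0],[0.001,0,0,0,0,0,0],[0,0,0,0,0,0,0]]' >/dev/null; python3 chf.py 14 &&
python3 -m handwheel '[[0.001,0,0,0,0,0,0],[0.001,0,0,0,0,0,0],[0,0,0,0,0,0,0]]' >/dev/null; python3 chf.py 14 &&
python3 -m handwheel '[[0.001,0,0,0,0,0,0],[0.001,0,0,0,0,0,0],[0,0,0,0,0,0,0]]' >/dev/null; python3 chf.py 14 &&
python3 -m handwheel '[[0.001,0,0,0,0,0,0],[0.001,0,0,0,0,0,0],[0,0,0,0,0,0,0]]' >/dev/null; python3 chf.py 14
```

```text
16.9 fix pos [-41.46   1.36 156.21] F [-2.34  0.56 -7.11] w 15.6
17.2 fix pos [-39.53   1.41 156.25] F [-2.06 -0.1  -7.83] w 16.0
17.5 fix pos [-37.39   1.41 156.33] F [-1.64 -0.07 -7.82] w 15.8
17.8 fix pos [-35.43   1.44 156.36] F [-1.65  0.08 -7.83] w 15.7
18.1 fix pos [-33.45   1.46 156.32] F [-1.55 -0.75 -7.86] w 16.0
18.4 fix pos [-31.49   1.45 156.3 ] F [-1.81  0.12 -7.63] w 16.0
```

```bash

python3 -m handwheel '[[0.001,0,0,0,0,0,0],[0.001,0,0,0,0,0,0],[0,0,0,0,0,0,0]]' >/dev/null; python3 chf.py 8 &&
python3 -m handwheel '[[0.001,0,0,0,0,0,0],[0,0,0,0,0,0,0]]' >/dev/null; python3 chf.py 8 &&
python3 -m handwheel '[[0.001,0,0,0,0,0,0],[0,0,0,0,0,0,0]]' >/dev/null; python3 chf.py 8 &&
python3 -m handwheel '[[0.001,0,0,0,0,0,0],[0,0,0,0,0,0,0]]' >/dev/null; python3 chf.py 8 &&
python3 -m handwheel '[[0.001,0,0,0,0,0,0],[0,0,0,0,0,0,0]]' >/dev/null; python3 chf.py 8 &&
python3 -m handwheel '[[0.001,0,0,0,0,0,0],[0,0,0,0,0,0,0]]' >/dev/null; python3 chf.py 8 &&
python3 -m handwheel '[[0.001,0,0,0,0,0,0],[0,0,0,0,0,0,0]]' >/dev/null; python3 chf.py 8 &&
python3 -m handwheel '[[0.001,0,0,0,0,0,0],[0,0,0,0,0,0,0]]' >/dev/null; python3 chf.py 8 &&
python3 -m handwheel '[[0.001,0,0,0,0,0,0],[0,0,0,0,0,0,0]]' >/dev/null; python3 chf.py 8
```

```text
18.7 fix pos [-29.47   1.45 156.3 ] F [-1.8   0.26 -8.16] w 15.7
18.9 fix pos [-28.58   1.46 156.28] F [-1.74  0.74 -7.97] w 16.2
19.1 fix pos [-27.48   1.45 156.34] F [-1.31  0.17 -7.42] w 15.6
19.3 fix pos [-26.56   1.44 156.3 ] F [-1.97  0.44 -8.35] w 15.7
19.5 fix pos [-25.51   1.43 156.29] F [-2.41  0.01 -8.21] w 15.8
19.7 fix pos [-25.36   1.46 156.05] F [-6.06 -0.17 -5.27] w 16.0
19.9 fix pos [-25.17   1.48 155.85] F [-10.32  -0.93  -3.4 ] w 16.3
19.9 fix pos [-25.17   1.48 155.85] F [-10.32  -0.93  -3.4 ] w 16.3
19.9 fix pos [-25.17   1.48 155.85] F [-10.32  -0.93  -3.4 ] w 16.3
```

The pin hit a hard stop at TCP −25.2, with the force rising from 2 to 10 N. That matches the ball contact point plus the shaft length. I'll release, regrip 4 mm further back and push again to be sure it was the head that stopped and not the fingers.

```bash

python3 -m handwheel '[[-0.001,0,0,0,0,0,0],[0,0,0,0,0,0,30],[0,0,0,0,0,0,40],[0,0,0,0,0,0,40],[-0.002,0,0,0,0,0,40],[-0.002,0,0,0,0,0,30],[0,0,0,0,0,0,0],[0,0,0,0,0,0,0],[0,0,0,0,0,0,0],[0,0,0,0,0,0,0],[0,0,0,0,0,0,0]]' >/dev/null; python3 chf.py 6 &&
python3 -m handwheel '[[0.001,0,0,0,0,0,0],[0,0,0,0,0,0,0]]' >/dev/null; python3 chf.py 8 &&
python3 -m handwheel '[[0.001,0,0,0,0,0,0],[0,0,0,0,0,0,0]]' >/dev/null; python3 chf.py 8 &&
python3 -m handwheel '[[0.001,0,0,0,0,0,0],[0,0,0,0,0,0,0]]' >/dev/null; python3 chf.py 8 &&
python3 -m handwheel '[[0.001,0,0,0,0,0,0],[0,0,0,0,0,0,0]]' >/dev/null; python3 chf.py 8 
```

```text
21.0 fix pos [-28.64   1.36 156.3 ] F [ 0.21 -0.94  0.98] w 15.7
21.2 fix pos [-28.4    1.43 156.03] F [-4.93 -1.34  3.5 ] w 16.0
21.4 fix pos [-28.2    1.44 155.8 ] F [-9.69 -1.1   5.93] w 15.8
21.4 fix pos [-28.2    1.44 155.8 ] F [-9.69 -1.1   5.93] w 15.8
21.4 fix pos [-28.2    1.44 155.8 ] F [-9.69 -1.1   5.93] w 15.8
```

The stop came again at once with the fingers 3 mm further back, so the head is home. Next I'll release, rise and turn the jaws 90° to take the ring bar.

```bash

python3 -m handwheel '[[-0.0015,0,0,0,0,0,0],[0,0,0,0,0,0,30],[0,0,0,0,0,0,40],[0,0,0,0,0,0,40],[0,0,-0.01,0,0,0,45],[0,0,-0.02,0,0,0,45],[0,0,-0.025,0,0,0,45],[0,0,-0.025,0,0,0,45],[0,0,0,0,0,0,45]]' >/dev/null; python3 chf.py 99
python3 -m handwheel '[[0,0,0,0,0,-8.2,45],[0,0,0,0,0,-8.2,45],[0,0,0,0,0,-8.2,45],[0,0,0,0,0,-8.2,45],[0,0,0,0,0,-8.2,45],[0,0,0,0,0,-8.2,45],[0,0,0,0,0,-8.2,45],[0,0,0,0,0,-8.2,45],[0,0,0,0,0,-8.2,45],[0,0,0,0,0,-8.2,45],[0,0,0,0,0,-8,45],[0,0,0,0,0,0,45]]' >/dev/null; python3 chf.py 99
python3 - <<'E'
from h import *
c,s=np.cos(np.radians(-22)),np.sin(np.radians(-22)); P=(-.116,.0014)
to(.5925+c*P[0]-s*P[1],-.0465+s*P[0]+c*P[1],.21,68)
a=snap('scene'); b=snap('top')
import pickle; pickle.dump((a,b),open('s2.pkl','wb'))
cc=lambda s,x,y,w,h,k: cv2.resize(s['frame'][y:y+h,x:x+w],None,fx=k,fy=k,interpolation=cv2.INTER_CUBIC)
cv2.imwrite('pics/i.png',cv2.cvtColor(np.hstack([cc(a,265,140,80,90,5.5),cc(b,205,170,60,90,5.5)]),cv2.COLOR_RGB2BGR))
E
```

```text
22.3 fix pos [-26.73   2.23 240.71] F [0.41 0.54 0.41] w 39.0
23.5 fix pos [-28.28   1.34 236.2 ] F [ 0.27 -0.2  -0.53] w 39.4
t 23.5 pos [ 0.5668 -0.0347  0.2362] yaw 68.16 F [ 0.18 -0.29 -0.53] w 39.4
shift mm [  0.3 -87.7  26.2] turn [-0.01 -0.    0.16] q7 -30.4
```

View pics/i.png

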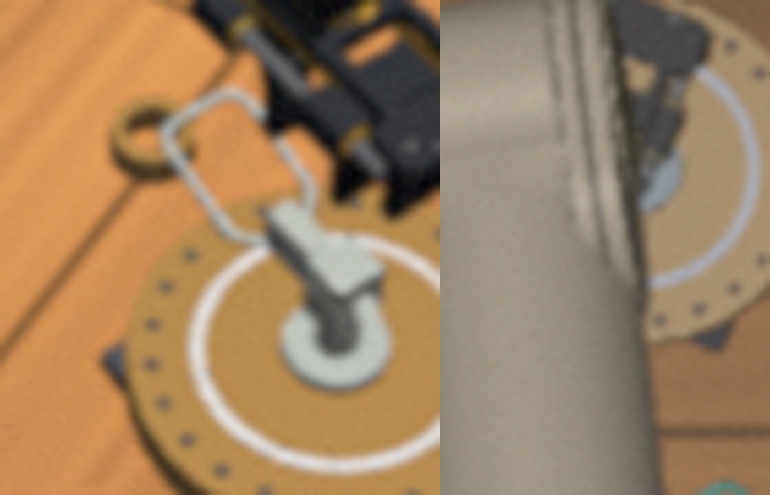

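The pin sits in the spindle with its head against the block and the ring folded back. The far bar runs from (168,128) to (232,92) in the left crop, with its middle at about (199,110). I'll check that against the predicted bar.

```bash
python3 - <<'E'
from h import *
import pickle
a,b=pickle.load(open('s2.pkl','rb'))
u=np.array([265,140])+(np.array([199,110])+.5)/5.5-.5
w=at_z(a,u,.122); c,s=np.cos(np.radians(-22)),np.sin(np.radians(-22)); d=w[:2]-[.5925,-.0465]
print('bar in fixture', (c*d[0]+s*d[1])*1e3,(-s*d[0]+c*d[1])*1e3)
# reference: block back-left top edge at known height: head rear-top mid (283,203)->pin x-26,z28
u=np.array([265,140])+(np.array([285,205])+.5)/5.5-.5
w=at_z(a,u,.111);d=w[:2]-[.5925,-.0465]
print('head rear in fixture (expect -51)', (c*d[0]+s*d[1])*1e3,(-s*d[0]+c*d[1])*1e3)
E
```

```text
bar in fixture -111.48457311945727 -3.0868736303852202
head rear in fixture (expect -51) -46.61162281956289 0.41576985712875325
```

```bash

python3 -m handwheel '[[0,-0.01,0,0,0,0,45],[0,-0.017,0,0,0,0,45],[0,-0.017,0,0,0,0,45],[0,-0.017,0,0,0,0,45],[0,-0.014,0,0,0,0,45],[0,-0.0097,0.005,0,0,0,45],[0,0,0.015,0,0,0,45],[0,0,0.015,0,0,0,45],[0,0,0.012,0,0,0,45],[0,0,0.007,0,0,0,45],[0,0,0.002,0,0,0,35],[0,0,0,0,0,0,25],[0,0,0,0,0,0,20],[0,0,0,0,0,0,18],[0,0,0,0,0,0,18]]' >/dev/null; python3 chf.py 99
python3 -m handwheel '[[0,0,0,0,0,0,14],[0,0,0,0,0,0,14],[0,0,0,0,0,0,14]]' >/dev/null; python3 chf.py 99
```

```text
25.1 fix pos [-112.78    1.46  180.58] F [ 0.8  -0.68  0.57] w 17.2
25.4 fix pos [-113.41    1.42  180.1 ] F [-2.93 -0.15  0.55] w 12.3
```

Contact came on the rear finger at 12.3 mm opening, so the bar is at −117, as predicted. I'll recentre and grip.

```bash

python3 -m handwheel '[[0,-0.002,0,0,0,0,14],[0,-0.0015,0,0,0,0,14],[0,0,0,0,0,0,10]]' >/dev/null; python3 chf.py 99
python3 -m handwheel '[[0,0,0,0,0,0,5],[0,0,0,0,0,0,0],[0,0,0,0,0,0,0],[0,0,0,0,0,0,0],[0,0,0,0,0,0,0]]' >/dev/null; python3 chf.py 99
```

```text
25.7 fix pos [-116.49    1.4   180.36] F [-0.25 -0.16  0.08] w 10.4
26.2 fix pos [-117.08    1.44  179.97] F [-5.96  0.4   2.03] w 3.4
```

```bash

python3 -m handwheel '[[0,0,0,0,0,0,0],[0,0,0,0,0,0,0]]' >/dev/null; python3 chf.py 99
python3 - <<'E'
from h import *
a=snap('scene'); crop(a,'pics/j.png',270,130,80,70,8)
E
```

```text
26.4 fix pos [-117.09    1.46  179.99] F [-5.32  0.21  1.63] w 3.7
```

View pics/j.png

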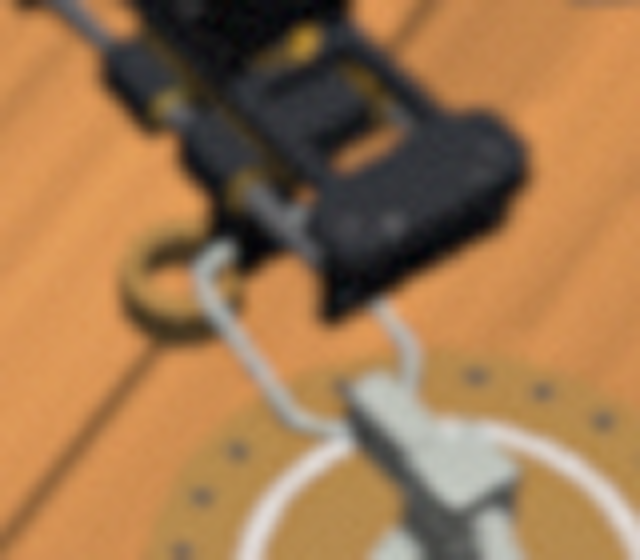

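The picture shows the fingers around the bar at about (235,245), and the width has settled above zero, so it's held. I'll lift along the arc, 75 mm about the hinge, with force checks.

```bash

python3 -m handwheel '[[0,0.0014,-0.003,0,0,0,0],[0,0.0014,-0.003,0,0,0,0],[0,0.0014,-0.003,0,0,0,0],[0,0.0013,-0.0028,0,0,0,0],[0,0,0,0,0,0,0]]' >/dev/null; python3 chf.py 15 &&
python3 -m handwheel '[[0,0.0019,-0.0027,0,0,0,0],[0,0.0019,-0.0027,0,0,0,0],[0,0.0019,-0.0027,0,0,0,0],[0,0.0019,-0.0026,0,0,0,0],[0,0,0,0,0,0,0]]' >/dev/null; python3 chf.py 15
```

```text
26.95 fix pos [-112.38    1.56  191.63] F [-9.39  0.05  2.74] w 3.6
27.45 fix pos [-105.49    1.84  202.4 ] F [-14.69  -0.22   7.28] w 3.5
```

```bash

python3 -m handwheel '[[0,-0.0007,-0.003,0,0,0,0],[0,0.0028,-0.0025,0,0,0,0],[0,0.0028,-0.0025,0,0,0,0],[0,0.0028,-0.0025,0,0,0,0],[0,0,0,0,0,0,0]]' >/dev/null; python3 chf.py 20 &&
python3 -m handwheel '[[0,0.0028,-0.002,0,0,0,0],[0,0.0027,-0.0019,0,0,0,0],[0,0.0027,-0.0018,0,0,0,0],[0,0.0027,-0.0018,0,0,0,0],[0,0,0,0,0,0,0]]' >/dev/null; python3 chf.py 20
```

```text
27.95 fix pos [-96.34   1.83 213.61] F [-11.38  -0.33   7.15] w 4.1
28.45 fix pos [-84.77   1.93 221.7 ] F [-9.12  0.41 10.21] w 3.4
```

```bash

python3 -m handwheel '[[0,0.0026,-0.002,0,0,0,0],[0,0.0029,-0.0017,0,0,0,0],[0,0.0029,-0.0014,0,0,0,0],[0,0.0029,-0.0013,0,0,0,0],[0,0,0,0,0,0,0]]' >/dev/null; python3 chf.py 20 &&
python3 -m handwheel '[[0,0.003,-0.0013,0,0,0,0],[0,0.0032,-0.001,0,0,0,0],[0,0.0032,-0.0009,0,0,0,0],[0,0.0032,-0.0007,0,0,0,0],[0,0,0,0,0,0,0]]' >/dev/null; python3 chf.py 20
```

```text
28.95 fix pos [-72.81   1.69 228.08] F [-5.08  0.74  6.3 ] w 3.7
29.45 fix pos [-59.89   1.56 231.86] F [-2.6   0.36  5.41] w 3.6
```

```bash

python3 -m handwheel '[[0,0.0033,-0.0006,0,0,0,0],[0,0.0033,-0.0005,0,0,0,0],[0,0.0032,-0.0003,0,0,0,0],[0,0.0032,-0.0001,0,0,0,0],[0,0,0,0,0,0,0]]' >/dev/null; python3 chf.py 20 &&
python3 -m handwheel '[[0,0.0033,0,0,0,0,0],[0,0.0033,0.0002,0,0,0,0],[0,0.0032,0.0003,0,0,0,0],[0,0.0032,0.0004,0,0,0,0],[0,0,0,0,0,0,0]]' >/dev/null; python3 chf.py 20 &&
python3 -m handwheel '[[0,0.0033,0.0006,0,0,0,0],[0,0.0032,0.0007,0,0,0,0],[0,0.0032,0.0009,0,0,0,0],[0,0.0032,0.001,0,0,0,0],[0,0,0,0,0,0,0]]' >/dev/null; python3 chf.py 20
```

```text
29.95 fix pos [-47.19   1.38 232.68] F [-0.99 -0.56  4.21] w 3.4
30.45 fix pos [-34.38   1.29 231.45] F [-1.11 -0.12  2.92] w 3.7
30.95 fix pos [-21.59   1.29 228.1 ] F [-0.01  0.33  0.43] w 3.7
```

```bash

python3 -m handwheel '[[0,0.003,0.0011,0,0,0,0],[0,0.003,0.0013,0,0,0,0],[0,0.003,0.0014,0,0,0,0],[0,0.0028,0.0016,0,0,0,0],[0,0,0,0,0,0,0]]' >/dev/null; python3 chf.py 20 
python3 -m handwheel '[[0,0,0,0,0,0,8],[0,0,0,0,0,0,12],[0,0,0,0,0,0,12]]' >/dev/null; python3 chf.py 20
python3 -m handwheel '[[0,0,-0.005,0,0,0,12],[0,0,-0.01,0,0,0,12],[0,0,-0.015,0,0,0,12],[0,0,-0.02,0,0,0,12],[0,0,-0.02,0,0,0,12],[0,0,0,0,0,0,12],[0,0,0,0,0,0,12]]' >/dev/null; python3 chf.py 20
python3 - <<'E'
from h import *
a=snap('scene'); crop(a,'pics/k.png',275,140,90,80,7)
E
```

```text
31.45 fix pos [ -9.86   1.36 222.69] F [ 0.71 -0.11  1.11] w 3.6
31.75 fix pos [-10.16   1.43 223.1 ] F [ 0.19  0.28 -0.33] w 9.5
32.45 fix pos [-10.04   1.63 294.08] F [ 0.09  0.44 -1.01] w 10.1
```

View pics/k.png

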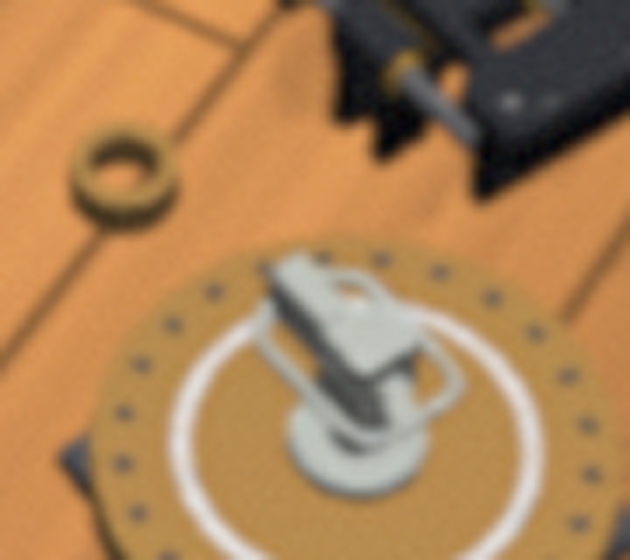

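The ring now lies around the spindle, with the far bar at about (412,418) in front of the pin end. The head still abuts the block. One numeric check of the bar position, then I hand in.

```bash
python3 - <<'E'
from h import *
a=snap('scene')
c,s=np.cos(np.radians(-22)),np.sin(np.radians(-22))
W=lambda x,y,z:(.5925+(c*x-s*y)/1e3,-.0465+(s*x+c*y)/1e3,z/1e3)
q=lambda *P:np.round((proj(a,[W(*P)])[0]-[275,140]+.5)*7-.5,0)
for n,P in dict(bar_closed=(30,1.4,97),bar_20up=(25,1.4,122),barL=(30,-12.6,97),barR=(30,15.4,97),head_rear_top=(-51,1.4,111),headfront_top=(-13,1.4,111),block_top_ctr=(0,1.4,117)).items(): print(n,q(*P))
o=arm.observe(); print(o['time'],o['force'])
E
```

```text
bar_closed [420. 414.]
bar_20up [417. 366.]
barL [390. 432.]
barR [448. 396.]
head_rear_top [288. 252.]
headfront_top [350. 317.]
block_top_ctr [373. 330.]
32.55 [ 0.42378765 -0.21211614  0.70067196]
```

The bar is predicted closed at (420,414) and observed at about (417,416); it would be near (417,366) if it were still 20° up. The ring is closed and level.

```bash
python3 -c "
from bench import arm; print(arm.close_job())"
```

```text
the job is handed in; nothing more can be done
None
```

The pin is through the spindle hole with its head home, and the ring has snapped closed around the spindle and over the pin end. I handed the job in at about 32.6 s of the 72 s allowed; it reports no verdict.

- **Finding the height:** I touched the spindle top with closed fingertips. Contact came at 10.5 N, which puts the block top near z 117 mm and the hole near 97 mm. The camera had suggested about 112 mm. I used the touch value, and the pin entered freely at that height.
- **Pushing the pin in:** I gripped the grey steel linch pin by its head and pushed it through. Pushing past the ball took about 2.5 N at the readings, well below the 10 N expected. It then came to a hard stop, where I held about 10 N. I let go, gripped 4 mm further back and pushed again, and it stopped at once, so the head had seated, not the fingers.
- **Closing the ring:** I gripped the far bar, swung it over the top and let go past the tipping point. Readings reached about 15 N along the push direction during the swing, directed towards seating the pin.
- **Last checks:** In the final picture the bar is within about 0.5 px of its closed position, the head rests against the block, and the gripper is clear with no load beyond sensor noise. I never touched the other objects on purpose, but the only one I saw again at the end was the bushing, which looked undisturbed.

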